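# Seat a magnifier's lens barrel in the sprung V-rest and hold it down

### The arm

A 6-joint arm with a two-finger parallel gripper is mounted at the origin on the work surface. World frame = base frame: x ahead of the robot, y to its left, z up, the work surface at z = 0. Lengths are in mm, angles in rad, forces in N, time in s.
With the tool pointing down it reaches from about 275 to 1000 mm from the base axis. Payload 8.4 kg.
Tool frame: the origin (TCP) lies at the very end of the fingers, on their centre line; the grasp point (between the pads) lies 19 mm behind it; z points along the fingers, y is the direction in which the jaws open and shut (so a half turn about z gives the same grasp; the last joint's range is limited). The gripper opens to 85 mm and grips with 20 to 120 N. Pads are 22 mm wide; open, the fingers measure 114 mm over their backs; the gripper's body (76 mm by 85 mm) begins 54 mm behind the grasp point. The pads swing forward as they close: fully open they stand 13 mm farther back than shut.
Start: joints at [1.296, 0.353, 1.633, -0, 1.155, -0.002], TCP at [168.392, 601.891, 231.281] pointing down, gripper open.
Joint ranges: [-2.63, 2.63], [-0.92, 2.1], [0.06, 2.66], [-1.3, 4.44], [0, 2.69], [-3.02, 3.02]. Speed limits (rad/s): [2.22, 2.22, 2.79, 3.14, 3.14, 3.14].

### API

Orientations are given as [roll, pitch, yaw] about the fixed x, y, z axes, in that order (R = Rz(yaw) Ry(pitch) Rx(roll)).
In Python, from rig import readout, grab_frame, calibration, r gives the robot as it stands. The module is installed in compiled form; this text tells all that it offers.
- The arm moves only by the tool play_rows, never from a script. Its argument "rows" is a list of rows, each a list of 3 entries, a list of its own where there are three numbers: the closure in counts, from 0 (fully open) to 255 (shut), then the shift along the tool's x, y, z in cm, then the turn, a rotation vector about the tool's x, y, z in rad. In form: [[gripper, [dx, dy, dz], [rx, ry, rz]], ...]. A call has 1 to 12 rows; each row is the pose to reach, as a shift and turn from the pose commanded when the call began, along the tool's axes at that moment; what a row does not reach only later rows make up. A row lasts 1/12 s, in which the tool goes at most 41.7 mm and 7.16 degrees, less where a joint would pass 70% of its speed; a pose out of reach is approached as far as the arm can. A call with a gripper value outside its range is refused whole. The fingers move at their own pace and stop on an object; "squeeze" is the grip in N (left out, the last holds). Time passes only in rows, so rows that repeat a pose let the fingers close. It gives the time, the measured TCP pose, the force and the opening at its end, in the units of the state.
- readout.sense(): the state, without advancing time (a new reading comes with each control period).
- grab_frame(name): name is "side" or "top" or "wrist"; returns (picture, depth): 400x640x3 uint8, red, green, blue; 400x640 float32, mm along the optical axis (not along the pixel's ray), 0 where there is no reading.
- calibration(name): a dict with "vfov" (degrees; the focal length in pixels is half the picture's height over the tangent of half this angle, whatever the lens; pixels are square), "cx", "cy" (the principal point, pixels), "k1" (the pictures are not rectified: a ray, as slopes to the right and down, at radius r is drawn at 1 + k1 r^2 times it, then the intrinsics apply), "cam_to_world" (4x4, takes a point from camera to world coordinates). Camera axes: x right, y down, z forward; pixel columns grow to the right and rows downward; lengths in mm; the calibration is good to about 2 mm. A picture is of the moment at which its call begins: read the wrist's pose just before it. calibration takes no time and is no camera call; for the wrist camera it gives the pose at the moment of the call.
- r.sign_off(): hands the job in, once; it reports no verdict.
The state is a dict: "clock": time; "qpos": joint angles; "qvel": joint speeds; "joint_efforts": joint torques, N m; "eef_pos": TCP position; "tcp_rot": TCP orientation; "contact_force": force on the tool from outside, world axes, zero at the start; "wrist_torque": the same for the moment, N m; "opening": opening from 0.0 (shut) to 1.0 (fully open).
Only numpy, scipy, OpenCV 4.12 (cv2) and the standard library are available. Lean on these libraries where they do the work, as an engineer would, in place of code of your own. Each camera call takes 0.05 s, during which the arm holds its last target.

### The job

At the silversmith's bench, lift the black lens barrel off its wooden stand and lay it, without dropping it, in the steel V-rest, centred over its two saddles with the glass end towards the red post, and let go so that it settles on both sides of the V. Then, without gripping it again, press down on top of the barrel with the fingertips until the sprung rest has sunk about half way (7 mm), never to its bottom stop, and finish while still holding it pressed there. Leave the dish, ring mandrel, bangle and tweezers where they are.

Things in the scene. Friction and masses are not known exactly. Their poses are not given: they have to be found in the camera images.
- barrel: The lens barrel: a black cylinder 34 mm in diameter and 120 mm long, about 0.25 kg, smooth and round, a brass band and glass face at one end. Origin at its middle, on its axis; its x axis runs along the cylinder towards the glass end. It lies level, free to roll about its own axis.
- barrel_glass (a point): Centre of the barrel's glass end face, 60 mm along +x from the barrel's origin.
- rest: Fixed light-wood stand holding the barrel at the start: base 126 x 56 x 8 mm, two notched uprights (14 mm thick, 48 mm either side of the middle along x, up to 38 mm high), 82 mm free between them for fingers. Origin under the base's centre, on the table; the barrel lies along its x axis, up to 6 mm off centre, its axis 40 mm above the table.
- v_seat (a point): Where the middle of the barrel's axis is once seated; moves with the sprung rest (76 mm above the table while up). x runs along the V towards the red post, z up. The rest is two 90-degree V saddles, each 14 mm thick, centred 48 mm either side of this point along x, with 82 mm free between them for fingers; there the deck lies 32 mm below this point.
- v_stage (a joint): How far the sprung V-rest has sunk, in m: 0 up, 0.014 on its bottom stop. It stays up under the barrel's weight alone; it begins to sink at about 1.5 N of push and takes about 0.5 N more for each mm (about 5 N at half way). It springs back.
- v_base: Fixed dark steel base of the V-rest, 136 x 70 x 20 mm; origin under its centre on the table, straight below v_seat and with the same axes. The red post stands at its +x end, 83 to 89 mm from the centre, 24 mm wide and 60 mm high.
- flank_left: The steel side of the V on the +y side of v_seat (both saddles). It touches a seated barrel 12 mm out from and 12 mm below its axis, and slopes at 45 degrees up to 23 mm out, 1 mm below the axis. Origin 40 mm below v_seat.
- flank_right: The same on the -y side of v_seat. Origin 40 mm below v_seat.
- dish: Bystander: small steel dish, 56 mm wide, 20 mm high, on the slate; origin under its centre.
- mandrel: Bystander: upright steel ring mandrel, foot 38 mm wide, 75 mm high, on the slate; origin under its centre.
- bangle: Bystander: silver bangle lying flat on the table, 62 mm wide, 9 mm high; origin under its centre.
- tweezers: Bystander: steel tweezers 110 mm long lying on the slate, 5 mm high; origin under their middle. The slate (170 x 240 x 10 mm) lies fixed, its centre 0.745 m straight ahead of the robot's base.
Not all that is in view belongs to the job. Of the things that look like the barrel, the smallest one is meant.

How it is judged (in metres and radians):
On the way, in this order (a step that is already met when the one before it is completed fails the run):
1. the barrel is held by the fingers, lifted clear of its stand and not yet on the V (height (world z) of barrel above 0.085 m and contact force between the fingers and barrel above 1 N and contact force between each of rest, flank_left, flank_right and barrel below 0.05 N), for 0.1 s.
2. the barrel lies free and settled in the V, the fingers off it and the rest still up (x of barrel in the frame of v_seat between -0.01 and 0.01 m and y of barrel in the frame of v_seat between -0.003 and 0.003 m and z of barrel in the frame of v_seat between -0.003 and 0.003 m and angle between the x axis of barrel and the x axis of v_seat, either way round below 0.06 rad and x of barrel_glass in the frame of v_seat above 0.03 m and contact force between the fingers and barrel below 0.05 N and contact force between each of flank_left, flank_right and barrel above 0.5 N and value of joint v_stage below 0.003 m and linear speed of barrel below 0.03 m/s), for 0.1 s.
At the end, for the whole second after the job is handed in: Fingertips hold the settled barrel still in the V with 1 to 20 N: within 10 mm along it, 3 mm across and in height, 0.06 rad parallel, glass end to the red post, over 0.6 N on each side of the V, rest sunk 4 to 10.5 mm; bystanders moved under 20 mm (x of barrel in the frame of v_seat between -0.01 and 0.01 m and y of barrel in the frame of v_seat between -0.003 and 0.003 m and z of barrel in the frame of v_seat between -0.003 and 0.003 m and angle between the x axis of barrel and the x axis of v_seat, either way round below 0.06 rad and x of barrel_glass in the frame of v_seat above 0.03 m and value of joint v_stage between 0.004 and 0.0105 m and contact force between each of flank_left, flank_right and barrel above 0.6 N and contact force between the fingers and barrel between 1 and 20 N and contact force between rest and barrel below 0.05 N and linear speed of barrel below 0.02 m/s and distance of each of dish, mandrel, bangle, tweezers from where it was at the start of the episode below 0.02 m); the arm keeps its last pose, push and grip.
It fails at once if the barrel is dropped (falls faster than 0.4 m/s out of the fingers) (contact force between the fingers and barrel below 0.02 N and linear speed of barrel above 0.4 m/s).
It fails at once if the sprung rest is driven onto its bottom stop (value of joint v_stage above 0.0133 m).
It fails at once if a bystander is moved by more than 30 mm (distance of any of dish, mandrel, bangle, tweezers from where it was at the start of the episode above 0.03 m).
It also fails if it takes over 48 s, if anything falls off the work surface, if the arm or the gripper's body presses on something with over 40 N, if the wrist force passes 120 N, or if a joint passes its speed limit or range.

## Working session

There is one attempt and no reset: what is moved stays moved. The work goes in short steps, Python scripts to look and compute and a tool call to move; the robot and the scene stay as the last step left them, time stands still between calls to the robot, and variables do not carry over. Pictures are saved under pics/ and viewed, and the job is handed in when it is done.

Besides the shell and the picture viewer there is one more tool, called after "Emit:" as name([rows], argument=value, ...), one row to a line, values as JSON. play_rows: Moves the arm, as the interface text tells. Its arguments: {"type":"object","properties":{"rows":{"type":"array"},"squeeze":{"type":"number"}},"required":["rows"]}

```bash
mkdir -p pics; ls
cat > h.py <<'E'
import numpy as np, cv2
from rig import readout, grab_frame, calibration, r
def grab(n,tag):
    c=calibration(n); im,d=grab_frame(n)
    cv2.imwrite(f'pics/{tag}.png',im[:,:,::-1]); np.savez(f'/tmp/{tag}.npz',im=im,d=d,**{k:np.array(v) for k,v in c.items()})
    return im,d,c
def load(tag):
    z=np.load(f'/tmp/{tag}.npz'); return z['im'],z['d'],z
def slopes(c,uv):
    f=200/np.tan(np.radians(float(c['vfov']))/2)
    K=np.array([[f,0,float(c['cx'])],[0,f,float(c['cy'])],[0,0,1]])
    uv=np.asarray(uv,float).reshape(-1,1,2)
    return cv2.undistortPointsIter(uv,K,np.array([float(c['k1']),0,0,0]),None,None,(3,100,1e-10)).reshape(-1,2)
def plane(c,uv,z):
    s=slopes(c,uv); T=np.array(c['cam_to_world']); d=np.c_[s,np.ones(len(s))]@T[:3,:3].T; o=T[:3,3]
    return o+d*((z-o[2])/d[:,2])[:,None]
def pts(c,uv,dep):
    s=slopes(c,uv); T=np.array(c['cam_to_world']); dep=np.asarray(dep).reshape(-1,1)
    return (np.c_[s,np.ones(len(s))]*dep)@T[:3,:3].T+T[:3,3]
E
python3 - <<'E'
from h import *
print(readout.sense())
for n in ['top','side','wrist']:
    im,d,c=grab(n,n+'0'); print(n,c,np.median(d))
E
```

```text
pics
{'clock': 0.0, 'qpos': array([ 1.29562834e+00,  3.53633437e-01,  1.63415312e+00,  2.43440732e-05,
        1.15519713e+00, -2.43126699e-03]), 'qvel': array([-0.00138635,  0.00065476,  0.00090291, -0.00055542, -0.00159871,
        0.00055204]), 'joint_efforts': array([ 1.24047103e-03, -6.05253625e+01, -3.42063510e+01,  1.20326531e-04,
        9.25629458e-03,  1.31503273e-05]), 'eef_pos': array([168.23453763, 601.42780582, 230.56274557]), 'tcp_rot': array([-3.14020168e+00, -2.56399821e-05,  2.86884607e+00]), 'contact_force': array([ 0.90446268, -0.16474728,  0.83264323]), 'wrist_torque': array([0.0047536 , 0.02898038, 0.01985052]), 'opening': 1.0028174479613106}
top {'vfov': 43.90757813221009, 'cx': 319.23019299167976, 'cy': 193.26249120623882, 'k1': -0.02117137176410204, 'cam_to_world': array([[-1.06922462e-02, -9.78289260e-01,  2.06968115e-01,
         3.61079282e+02],
       [-9.99939112e-01,  1.10255675e-02,  4.57070532e-04,
        -9.19206635e+01],
       [-2.72908811e-03, -2.06950626e-01, -9.78347582e-01,
         1.07879226e+03],
       [ 0.00000000e+00,  0.00000000e+00,  0
[... 314 characters left out ...]
39138e-01,
         3.93769907e+02],
       [-1.49088493e-02, -7.60079795e-01, -6.49658704e-01,
         5.70905153e+02],
       [ 0.00000000e+00,  0.00000000e+00,  0.00000000e+00,
         1.00000000e+00]])} 883.9175
wrist {'vfov': 61.307002948348426, 'cx': 317.39232529959867, 'cy': 196.20235266862173, 'k1': -0.06379045268749045, 'cam_to_world': array([[ 2.70394416e-01,  9.24818844e-01,  2.67576091e-01,
         1.00034993e+02],
       [ 9.62749626e-01, -2.59702469e-01, -7.52847002e-02,
         6.20133294e+02],
       [-1.34537763e-04,  2.77965344e-01, -9.60591094e-01,
         3.73192182e+02],
       [ 0.00000000e+00,  0.00000000e+00,  0.00000000e+00,
         1.00000000e+00]])} 373.63513
```

View pics/top0.png

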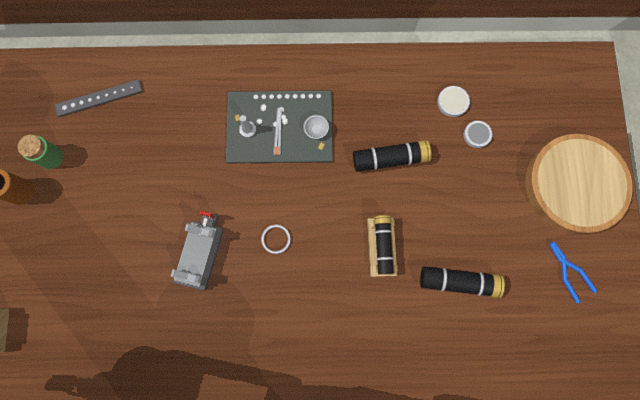

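View pics/side0.png

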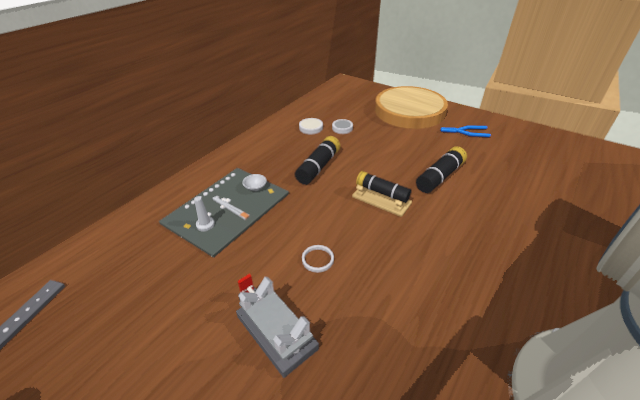

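View pics/wrist0.png

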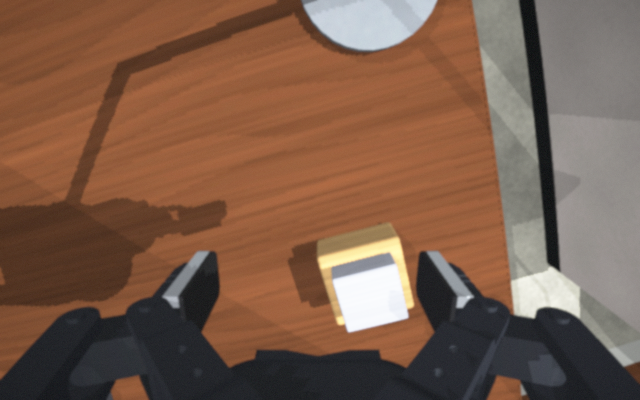

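The top view shows the small barrel on its stand at about (384,245), with the brass end up at (382,219). The V-rest is at (197,252) with its red post at (207,215). The larger black tubes are decoys. I'll measure these now.

Run:
```python
from h import *
im,d,c=load('top0')
b=im[:,:,::-1].copy()
cv2.imwrite('pics/top_zoomA.png',cv2.resize(b[195:300,350:420],None,fx=5,fy=5,interpolation=cv2.INTER_NEAREST))
cv2.imwrite('pics/top_zoomV.png',cv2.resize(b[195:300,155:240],None,fx=5,fy=5,interpolation=cv2.INTER_NEAREST))
def cloud(u0,u1,v0,v1):
    v,u=np.mgrid[v0:v1,u0:u1]; uv=np.c_[u.ravel(),v.ravel()]; dd=d[v,u].ravel()
    m=dd>0; return uv[m],pts(c,uv[m],dd[m]),im[v,u].reshape(-1,3)[m].astype(int)
def fit(P,name):
    q=P[:,:2].astype(np.float32); rct=cv2.minAreaRect(q); 
    print(name,len(P),P.mean(0).round(1),'z',np.percentile(P[:,2],[5,50,95]).round(1),'rect',[np.round(x,1) for x in rct])
uv,P,C=cloud(360,410,205,285)
fit(P[P[:,2]>46],'barrel top')
fit(P[(P[:,2]>20)],'>20')
uv,P,C=cloud(165,230,200,300)
fit(P[P[:,2]>12],'V all')
fit(P[(P[:,2]>12)&(C[:,0]-C[:,1]<40)],'V steel')
fit(P[P[:,2]>50],'V>50'); fit(P[P[:,2]>65],'V>65')
red=(C[:,0]>120)&(C[:,1]<70)&(C[:,2]<70)&(P[:,2]>15); fit(P[red],'red')
print('table z',np.median(cloud(300,340,200,300)[1][:,2]))
```

```text
barrel top 890 [ 467.8 -224.7   54. ] z [47.4 54.7 58.8] rect [array([ 468.2, -225.4]), array([120.3,  32.9]), np.float64(1.2)]
>20 1070 [ 466.9 -224.2   51.2] z [33.4 53.7 58.6] rect [array([ 468.2, -226. ]), array([120.3,  51.2]), np.float64(1.1)]
V all 2388 [457.  162.5  41.5] z [17.6 43.6 70.5] rect [array([465.4, 165.6]), array([ 70.8, 161.3]), np.float64(75.1)]
V steel 2330 [455.  162.9  41.2] z [17.5 43.5 70.6] rect [array([465.4, 165.6]), array([ 70.8, 161.3]), np.float64(75.1)]
V>50 450 [460.2 167.3  64.3] z [52.6 63.9 74. ] rect [array([470. , 164.6]), array([ 57.1, 144.4]), np.float64(75.2)]
V>65 207 [452.  169.9  70.7] z [65.8 71.1 75. ] rect [array([453.5, 169.1]), array([ 57.1, 110. ]), np.float64(75.3)]
red 38 [536.7 147.3  58.8] z [48.9 59.5 62.9] rect [array([537. , 147.4]), array([22.2,  6.1]), np.float64(74.4)]
table z 0.10441617115156987
```

```bash
python3 -c "
import cv2,numpy as np
a=cv2.imread('pics/top_zoomA.png');b=cv2.imread('pics/top_zoomV.png')
cv2.imwrite('pics/zoomAV.png',np.hstack([a,b]))"
```

```text
(no output)
```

View pics/zoomAV.png

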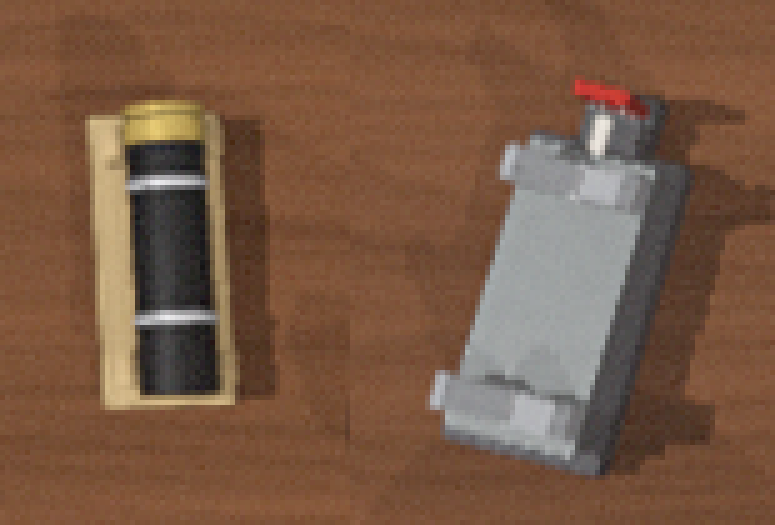

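```bash
cat > mv.py <<'E'
import sys; from h import *
from scipy.spatial.transform import Rotation as Ro
# usage: mv.py cmdx cmdy cmdz cmdyaw tx ty tz tyaw
def shift(c,t):
    R=Ro.from_euler('xyz',[np.pi,0,c[3]])
    d=R.inv().apply(np.array(t[:3])-np.array(c[:3]))/10
    return d.round(3), round(-(t[3]-c[3]),4)  # rz about tool z (down)
if __name__=='__main__':
    a=list(map(float,sys.argv[1:])); print(*shift(a[:4],a[4:]))
    s=readout.sense(); print(s['clock'],s['eef_pos'].round(1),s['tcp_rot'].round(4),s['contact_force'].round(1),s['opening'].round(3))
E
python3 mv.py 168.39 601.89 231.28 2.8688 468 -225 200 3.1626
python3 - <<'E'
from h import *
im,d,c=load('top0')
v,u=np.mgrid[205:285,360:410]; uv=np.c_[u.ravel(),v.ravel()]; P=pts(c,uv,d[v,u].ravel())
Q=P[P[:,2]>46]
# ridge per x slice: fit circle center y by mean of y edges at top
for x in range(415,530,15):
    S=Q[abs(Q[:,0]-x)<7.5]
    A=np.c_[2*S[:,1],2*S[:,2],np.ones(len(S))]; s=np.linalg.lstsq(A,(S[:,1:]**2).sum(1),rcond=None)[0]
    print(x,s[:2].round(1),np.sqrt(s[2]+s[0]**2+s[1]**2).round(1))
E
```

```text
[-51.131 -71.559   3.128] -0.2938
415 [-226.8   45.3] 12.6
430 [-226.8   43.3] 14.3
445 [-226.3   43.4] 14.4
460 [-225.6   43.1] 14.4
475 [-225.2   43.8] 14.2
490 [-225.    44.7] 13.7
505 [-224.5   43.7] 14.4
520 [-224.2   44.6] 14.0Traceback (most recent call last):
  File "mv.py", line 10, in <module>
    s=readout.sense(); print(s['clock'],s['eef_pos'].round(1),s['tcp_rot'].round(4),s['contact_force'].round(1),s['opening'].round(3))
                                                                                                                ^^^^^^^^^^^^^^^^^^
AttributeError: 'float' object has no attribute 'round'
```

Emit:
play_rows([
  [0,[-4.2,-6,0.3],[0,0,-0.025]],
  [0,[-8.5,-12,0.6],[0,0,-0.05]],
  [0,[-12.8,-18,0.9],[0,0,-0.075]],
  [0,[-17,-24,1.2],[0,0,-0.1]],
  [0,[-21.3,-30,1.5],[0,0,-0.125]],
  [0,[-25.6,-36,1.8],[0,0,-0.15]],
  [0,[-30,-42,2],[0,0,-0.2]],
  [0,[-34,-48,2.3],[0,0,-0.22]],
  [0,[-38,-54,2.5],[0,0,-0.25]],
  [0,[-42,-60,2.8],[0,0,-0.27]],
  [0,[-51.1,-71.6,3.1],[0,0,-0.298]],
  [0,[-51.1,-71.6,3.1],[0,0,-0.298]],
])

```text
clock: 1.15
eef_pos: [336.9, 129.7, 212.4]
tcp_rot: [3.141, 0.001, -3.114]
contact_force: [1.1, 0.4, 0.2]
opening: 0.997
```

```bash
sed -i "s/,s\['opening'\].round(3)/,round(float(s['opening']),3)/" mv.py; python3 mv.py 0 0 0 0 0 0 0 0
```

```text
[0. 0. 0.] -0.0
1.15 [336.9 129.7 212.4] [ 3.1413e+00  6.0000e-04 -3.1141e+00] [1.1 0.4 0.2] 0.997
```

```bash
python3 mv.py 337 129 212.4 3.167 468 -225 200 3.167
```

```text
[-12.196 -35.721   1.24 ] -0.0
1.15 [336.9 129.7 212.4] [ 3.1413e+00  6.0000e-04 -3.1141e+00] [1.1 0.4 0.2] 0.997
```

Emit:
play_rows([
  [0,[-1.2,-3.6,0.12],[0,0,0]],
  [0,[-2.4,-7.2,0.24],[0,0,0]],
  [0,[-3.6,-10.7,0.36],[0,0,0]],
  [0,[-4.9,-14.3,0.5],[0,0,0]],
  [0,[-6.1,-17.9,0.6],[0,0,0]],
  [0,[-7.3,-21.4,0.7],[0,0,0]],
  [0,[-8.5,-25,0.9],[0,0,0]],
  [0,[-9.8,-28.6,1],[0,0,0]],
  [0,[-11,-32.1,1.1],[0,0,0]],
  [0,[-12.2,-34.3,1.24],[0,0,0]],
  [0,[-12.2,-34.3,1.24],[0,0,0]],
  [0,[-12.2,-34.3,1.24],[0,0,0]],
])

```text
clock: 2.15
eef_pos: [467.4, -209.0, 199.4]
tcp_rot: [3.141, -0.001, -3.118]
contact_force: [-0.6, 0.8, -0.5]
opening: 1.002
```

Emit:
play_rows([
  [0,[0,0,0],[0,0,0]],
  [0,[0,0,0],[0,0,0]],
])

```text
clock: 2.32
eef_pos: [466.8, -207.1, 199.8]
tcp_rot: [3.141, -0.001, -3.116]
contact_force: [0.3, -0.7, -0.6]
opening: 1.002
```

Run:
```python
from h import *
print(readout.sense()['eef_pos'],readout.sense()['tcp_rot'])
im,d,c=grab('wrist','w1')
v,u=np.mgrid[0:400:2,0:640:2]; uv=np.c_[u.ravel(),v.ravel()]; dd=d[v,u].ravel(); m=dd>0
P=pts(c,uv[m],dd[m]); 
k=(abs(P[:,0]-468)<90)&(abs(P[:,1]+225)<40)&(P[:,2]>46)&(P[:,2]<62); Q=P[k]
print(len(Q),cv2.minAreaRect(Q[:,:2].astype(np.float32)),np.percentile(Q[:,2],[5,50,99]))
```

```text
[ 466.8014238  -207.14118467  199.75213204] [ 3.14100064e+00 -8.04975108e-04 -3.11566329e+00]
1138 ((468.2284240722656, -224.63674926757812), (120.07504272460938, 32.17074203491211), 1.3609145879745483) [48.34846522 54.98976226 58.14964331]
```

View pics/w1.png

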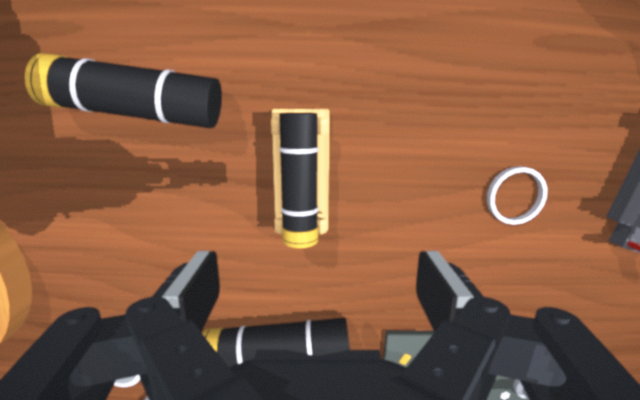

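Emit:
play_rows([
  [0,[-0.1,-1.77,1],[0,0,0]],
  [0,[-0.1,-1.77,3],[0,0,0]],
  [0,[-0.1,-1.77,5.5],[0,0,0]],
  [0,[-0.1,-1.77,8],[0,0,0]],
  [0,[-0.1,-1.77,10.5],[0,0,0]],
  [0,[-0.1,-1.77,12.5],[0,0,0]],
  [0,[-0.1,-1.77,14.5],[0,0,0]],
  [0,[-0.1,-1.77,16],[0,0,0]],
  [0,[-0.1,-1.77,17.2],[0,0,0]],
  [0,[-0.1,-1.77,17.95],[0,0,0]],
  [0,[-0.1,-1.77,17.95],[0,0,0]],
  [0,[-0.1,-1.77,17.95],[0,0,0]],
], squeeze=40)

```text
clock: 3.37
eef_pos: [469.0, -225.5, 20.7]
tcp_rot: [3.141, -0.0, -3.116]
contact_force: [-0.2, -0.6, -0.0]
opening: 0.999
```

Run:
```python
from h import *
print(readout.sense()['eef_pos'],readout.sense()['tcp_rot'],readout.sense()['contact_force'])
im,d,c=grab('wrist','w2')
```

```text
[ 468.990608   -225.45450455   20.69186916] [ 3.14149078e+00 -1.67684671e-04 -3.11563987e+00] [-0.21793569 -0.59898642 -0.00875599]
```

View pics/w2.png

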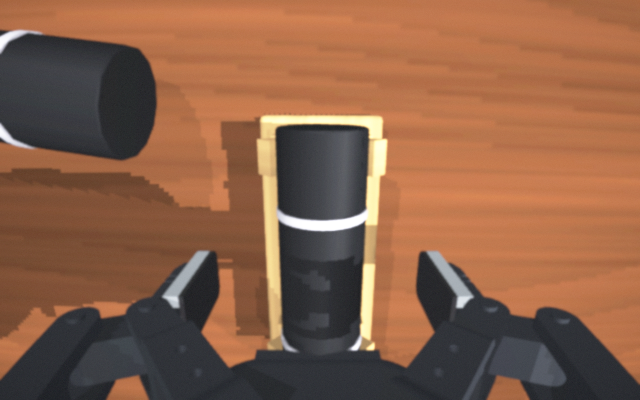

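The jaws straddle the barrel evenly in the wrist view, with the barrel centred at column 322 and the pads at 205 and 430. I'll go 3 mm lower and close.

Emit:
play_rows([
  [0,[0,0,0.3],[0,0,0]],
  [120,[0,0,0.3],[0,0,0]],
  [255,[0,0,0.3],[0,0,0]],
  [255,[0,0,0.3],[0,0,0]],
  [255,[0,0,0.3],[0,0,0]],
  [255,[0,0,0.3],[0,0,0]],
  [255,[0,0,0.3],[0,0,0]],
  [255,[0,0,0.3],[0,0,0]],
  [255,[0,0,0.3],[0,0,0]],
  [255,[0,0,0.3],[0,0,0]],
], squeeze=40)

```text
clock: 4.25
eef_pos: [468.9, -224.1, 17.9]
tcp_rot: [3.139, -0.0, -3.118]
contact_force: [1.4, 13.2, 9.4]
opening: 0.391
```

Emit:
play_rows([
  [255,[0,0.1,0],[0,0,0]],
  [255,[0,0.1,-0.1],[0,0,0]],
  [255,[0,0.1,-0.4],[0,0,0]],
  [255,[0,0.1,-1],[0,0,0]],
  [255,[0,0.1,-2],[0,0,0]],
  [255,[0,0.1,-3.5],[0,0,0]],
  [255,[0,0.1,-5.5],[0,0,0]],
  [255,[0,0.1,-8],[0,0,0]],
  [255,[0,0.1,-10],[0,0,0]],
  [255,[0,0.1,-12],[0,0,0]],
  [255,[0,0.1,-12],[0,0,0]],
  [255,[0,0.1,-12],[0,0,0]],
])

```text
clock: 5.25
eef_pos: [469.6, -225.5, 138.7]
tcp_rot: [-3.14, 0.003, -3.116]
contact_force: [0.4, -0.3, -2.8]
opening: 0.379
```

Run:
```python
from h import *
print(readout.sense()['eef_pos'],readout.sense()['tcp_rot'],readout.sense()['contact_force'])
im,d,c=grab('wrist','w3')
im2,d2,c2=grab('side','s3')
cv2.imwrite('pics/ws3.png',np.hstack([cv2.resize(im[150:,150:500],(350,250)),cv2.resize(im2[60:260,300:500],(400,400))[:250]])[:,:,::-1])
```

```text
[ 469.61662405 -225.46702876  138.74234567] [-3.14006328e+00  2.69817801e-03 -3.11646277e+00] [ 0.43159727 -0.30473753 -2.80074266]
```

View pics/w3.png

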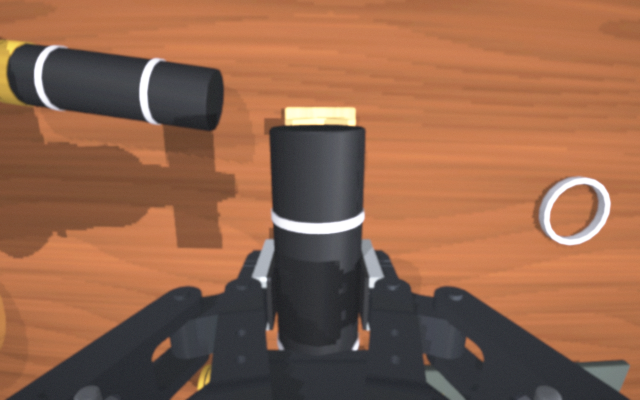

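View pics/s3.png

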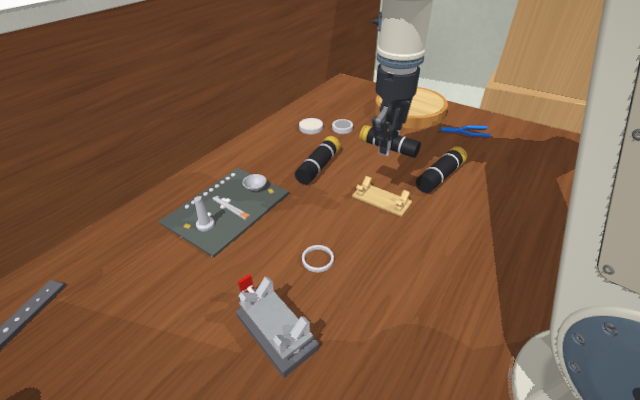

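The barrel is held level (side view at about (390,140)) and the stand is empty. Next I'll measure the barrel's pose in the hand.

Run:
```python
from h import *
im,d,c=grab('top','t3')
for tag in ['w3','s3','t3']:
    im,d,c=load(tag)
    v,u=np.mgrid[0:400,0:640]; uv=np.c_[u.ravel(),v.ravel()]; dd=d.ravel(); m=dd>0
    P=pts(c,uv[m],dd[m]); U=uv[m]
    if tag=='t3': np.save('/tmp/pt3.npy',P)
    k=(abs(P[:,0]-469)<75)&(abs(P[:,1]+225)<21)&(P[:,2]>128)&(P[:,2]<185); Q=P[k]
    print(tag,len(Q),Q.min(0),Q.max(0))
    for x in range(408,535,8):
        S=Q[abs(Q[:,0]-x)<4]
        if len(S)>20: print(x,len(S),'ztop',np.percentile(S[:,2],95).round(1),'y',np.percentile(S[:,1],[2,98]).round(1),'zlow',np.percentile(S[:,2],2).round(1))
```

```text
w3 22232 [ 407.61711022 -245.97506151  143.48021321] [ 497.04383401 -204.01200863  184.96808057]
408 1750 ztop 177.3 y [-242.6 -211.9] zlow 147.9
416 2368 ztop 177.6 y [-242.9 -211.6] zlow 165.2
424 2233 ztop 177.6 y [-242.7 -211.4] zlow 165.3
432 2098 ztop 177.7 y [-242.4 -211.1] zlow 165.2
440 1992 ztop 178.0 y [-242.4 -211. ] zlow 165.2
448 1870 ztop 177.7 y [-242.  -210.7] zlow 165.5
456 2707 ztop 178.1 y [-245.5 -204.4] zlow 150.0
464 2220 ztop 178.9 y [-244.4 -207.8] zlow 165.7
472 1991 ztop 178.4 y [-244.  -207.9] zlow 165.7
480 1618 ztop 177.7 y [-243.1 -208.6] zlow 165.4
488 1212 ztop 177.7 y [-241.3 -209.8] zlow 165.4
496 173 ztop 172.7 y [-242.4 -208.3] zlow 162.0
s3 802 [ 407.34466351 -245.84414255  143.74684105] [ 529.2807746  -204.15464484  183.97885296]
408 93 ztop 176.2 y [-240.7 -209.2] zlow 147.5
416 66 ztop 176.9 y [-230.5 -208.4] zlow 150.5
424 68 ztop 177.4 y [-230.6 -208.6] zlow 150.9
432 66 ztop 177.0 y [-232.1 -208.2] zlow 150.6
440 66 ztop 177.4 y [-229.7 -206.9] zlow 151.0
448 64 ztop 176.9 y [-230.2 -207.7] zlow 150.5
456 77 ztop 179.0 y [-244.9 -204.5] zlow 146.6
464 31 ztop 182.1 y [-244.5 -217.9] zlow 170.2
488 23 ztop 165.4 y [-213.3 -206.5] zlow 149.2
496 29 ztop 169.8 y [-211.  -204.8] zlow 150.7
504 50 ztop 175.7 y [-218.8 -205.2] zlow 150.6
512 62 ztop 177.9 y [-227.5 -205.7] zlow 150.9
520 58 ztop 177.9 y [-228.  -204.5] zlow 150.4
528 40 ztop 178.5 y [-226.6 -204.8] zlow 149.7
t3 314 [ 409.26522049 -245.09099489  148.76277278] [ 457.39636714 -204.35872503  180.21700373]
416 46 ztop 176.6 y [-242.7 -220. ] zlow 167.3
424 85 ztop 177.5 y [-243.6 -211.3] zlow 160.6
432 79 ztop 177.0 y [-243.7 -211.1] zlow 161.0
440 68 ztop 177.3 y [-241.5 -211. ] zlow 164.4
448 23 ztop 174.3 y [-220.3 -210.5] zlow 155.5
```

```bash
python3 mv.py 469.6 -225.5 138.7 3.1666 455.3 168.7 160 2.884
```

```text
[ 0.444 39.443 -2.13 ] 0.2826
5.4 [ 468.1 -224.6  136.4] [ 3.1408e+00 -1.7000e-03 -3.1165e+00] [-0.1  0.2 -3. ] 0.388
```

Emit:
play_rows([
  [255,[0,0.5,-0.3],[0,0,0]],
  [255,[0,1.5,-0.8],[0,0,0.01]],
  [255,[0,3.5,-1.4],[0,0,0.03]],
  [255,[0.1,6,-2],[0,0,0.05]],
  [255,[0.1,9,-2.1],[0,0,0.07]],
  [255,[0.1,12,-2.1],[0,0,0.1]],
  [255,[0.2,15,-2.1],[0,0,0.12]],
  [255,[0.2,18,-2.1],[0,0,0.14]],
  [255,[0.2,21,-2.1],[0,0,0.16]],
  [255,[0.3,24,-2.1],[0,0,0.18]],
  [255,[0.3,26,-2.1],[0,0,0.2]],
  [255,[0.3,27,-2.1],[0,0,0.21]],
])

```text
clock: 6.4
eef_pos: [458.2, 47.4, 157.7]
tcp_rot: [3.141, -0.002, 2.957]
contact_force: [-0.0, -0.7, -3.6]
opening: 0.388
```

Emit:
play_rows([
  [255,[0,1,0],[0,0,0.01]],
  [255,[0,3,0],[0,0,0.03]],
  [255,[0,6,0],[0,0,0.05]],
  [255,[0,8.5,0],[0,0,0.06]],
  [255,[0,10.5,0],[0,0,0.07]],
  [255,[0,12,0],[0,0,0.07]],
  [255,[0,12,0],[0,0,0.07]],
  [255,[0,12,0],[0,0,0.07]],
  [255,[0,12,0],[0,0,0.07]],
])

```text
clock: 7.15
eef_pos: [480.4, 162.4, 157.8]
tcp_rot: [-3.14, -0.001, 2.887]
contact_force: [-0.4, -0.6, -3.1]
opening: 0.384
```

```bash
python3 mv.py 469.6 -225.5 138.7 3.1666 455.3 168.7 160 2.884
python3 - <<'E'
from h import *
for n in ['wrist','side','top']: grab(n,n[0]+'4')
E
python3 mv.py 469.6 -225.5 138.7 3.1666 455.3 168.7 160 2.884
```

```text
[ 0.444 39.443 -2.13 ] 0.2826
7.15 [480.4 162.4 157.8] [-3.1404e+00 -1.3000e-03  2.8873e+00] [-0.4 -0.6 -3.1] 0.384
[ 0.444 39.443 -2.13 ] 0.2826
7.3 [480.8 162.1 158.2] [-3.1411e+00 -5.0000e-04  2.8859e+00] [-0.4  0.1 -1.9] 0.386
```

View pics/w4.png

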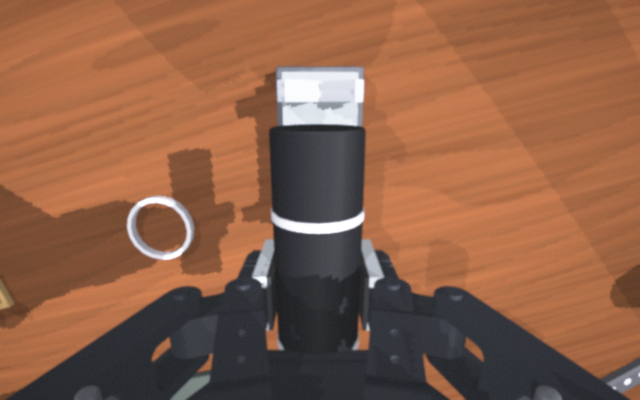

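View pics/s4.png

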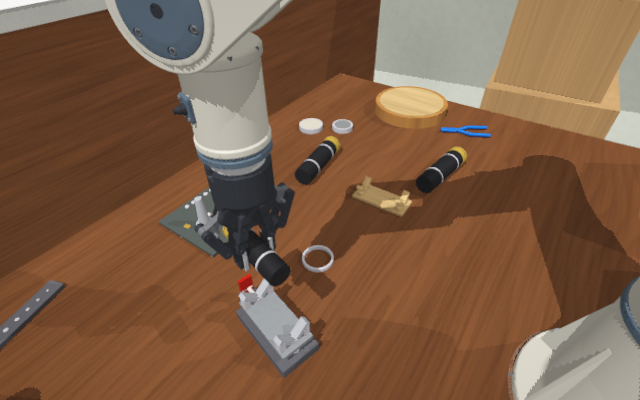

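The barrel is level above the V, about 26 mm too far along +x because the second shift was made in the turned frame. The rear saddle shows at (320,95) in the wrist view, so I'll check the V and barrel from these views.

Run:
```python
from h import *
for tag in ['w4','s4','t4']:
    im,d,c=load(tag)
    v,u=np.mgrid[0:400,0:640]; uv=np.c_[u.ravel(),v.ravel()]; dd=d.ravel(); m=dd>0
    P=pts(c,uv[m],dd[m])
    a=-0.258; ex=np.array([np.cos(a),np.sin(a)]); ey=np.array([-ex[1],ex[0]])
    L=(P[:,:2]-[454,169]); X=L@ex; Y=L@ey; Z=P[:,2]
    def st(k,n):
        if k.sum()>5: print(tag,n,k.sum(),'X',np.percentile(X[k],[1,50,99]).round(1),'Y',np.percentile(Y[k],[1,50,99]).round(1),'Z',np.percentile(Z[k],[1,50,99]).round(1))
    st((Z>40)&(Z<80)&(abs(X)<95)&(abs(Y)<40),'V')
    st((Z>55)&(Z<80)&(X<-35)&(X>-70)&(abs(Y)<40),'rear saddle')
    st((Z>55)&(Z<80)&(X>35)&(X<62)&(abs(Y)<40),'front saddle')
    st((Z>30)&(Z<66)&(X>78)&(X<95)&(abs(Y)<20),'post')
    st((Z>10)&(Z<25)&(X>-80)&(X<75)&(abs(Y)<45),'base')
    k=(Z>160)&(Z<205)&(X>-60)&(X<140)&(abs(Y)<21); st(k,'barrel')
    for x in range(-40,95,12):
        q=k&(abs(X-x)<6); 
        if q.sum()>25: print('   ',x,q.sum(),'Y',np.percentile(Y[q],[2,98]).round(1),'Z',np.percentile(Z[q],[2,95]).round(1))
```

```text
w4 V 4203 X [-62.7 -45.1 -26.3] Y [-26.5   1.5  28.9] Z [42.5 44.8 74.6]
w4 rear saddle 1625 X [-55.9 -49.5 -42.5] Y [-26.9   4.9  29.1] Z [55.3 67.8 75. ]
w4 base 881 X [-69.3 -65.4 -23.3] Y [-33.7  -0.7  36.4] Z [17.2 19.7 21.5]
w4 barrel 22271 X [-34.1   4.7  49. ] Y [-19.4  -0.3  19.4] Z [173.4 194.6 200. ]
    -40 538 Y [-14.7  13.9] Z [166.3 194.1]
    -28 3640 Y [-16.   15.2] Z [184.4 196.8]
    -16 3286 Y [-16.   15.3] Z [184.4 196.9]
    -4 3031 Y [-16.1  15.4] Z [184.6 197. ]
    8 2753 Y [-15.9  15.5] Z [184.4 196.8]
    20 4045 Y [-20.4  20.4] Z [171.7 199.4]
    32 2906 Y [-18.3  17.7] Z [184.7 197.1]
    44 1918 Y [-16.   15.6] Z [184.3 196.6]
    56 154 Y [-17.3  16.7] Z [180.5 191.4]
s4 V 2924 X [-62.   -1.7  84.2] Y [-23.8   4.5  30.8] Z [40.8 44.8 73.9]
s4 rear saddle 431 X [-56.  -50.9 -41.2] Y [-23.8  -1.   30.4] Z [55.3 65.  74.9]
s4 front saddle 312 X [39.4 43.7 54.8] Y [-21.7   9.5  30.9] Z [55.2 63.8 74.1]
s4 post 181 X [81.3 82.8 87.9] Y [-8.1  4.6 15.3] Z [30.6 50.2 61.7]
s4 base 1113 X [-68.7 -50.3  63.1] Y [-30.   29.3  37.9] Z [10.2 19.9 22.6]
s4 barrel 1
[... 467 characters left out ...]
[40.3 44.7 74.6]
t4 rear saddle 151 X [-55.5 -48.4 -41.6] Y [-27.9  -5.7  18.8] Z [55.6 65.8 75.5]
t4 front saddle 46 X [40.8 49.4 54.6] Y [-28.2 -25.1  12.3] Z [55.5 68.5 76.5]
t4 post 61 X [82.1 84.4 88.9] Y [-12.   -1.5  11.2] Z [31.1 58.  63.4]
t4 base 541 X [-68.2   0.2  73.8] Y [-35.7 -28.1  25.4] Z [10.6 19.6 24. ]
t4 barrel 603 X [-31.   54.5  86.9] Y [-18.6 -11.5  12.6] Z [176.3 193.  199.6]
    -28 46 Y [-18.6  -9.6] Z [178.3 194.6]
    -16 63 Y [-18.2  -6. ] Z [177.3 197.4]
    -4 80 Y [-18.4  -3.3] Z [177.9 197.2]
    8 78 Y [-18.4  -0.7] Z [178.4 198.1]
    56 69 Y [-18.4  -2.9] Z [178.2 198.7]
    68 112 Y [-18.    9.9] Z [177.3 198.4]
    80 127 Y [-18.3  13. ] Z [180.8 198.5]
```

Emit:
play_rows([
  [255,[0.5,0.14,0],[0,0,0]],
  [255,[1.2,0.14,0],[0,0,0]],
  [255,[2,0.14,0],[0,0,0]],
  [255,[2.5,0.14,0.5],[0,0,0]],
  [255,[2.69,0.14,1.5],[0,0,0]],
  [255,[2.69,0.14,3],[0,0,0]],
  [255,[2.69,0.14,5],[0,0,0]],
  [255,[2.69,0.14,6.5],[0,0,0]],
  [255,[2.69,0.14,7.5],[0,0,0]],
  [255,[2.69,0.14,8],[0,0,0]],
  [255,[2.69,0.14,8],[0,0,0]],
  [255,[2.69,0.14,8],[0,0,0]],
])

```text
clock: 8.3
eef_pos: [455.6, 171.1, 78.5]
tcp_rot: [-3.142, -0.0, 2.887]
contact_force: [0.3, 0.5, -3.0]
opening: 0.384
```

```bash
cat > chk.py <<'E'
from h import *
import sys
i=sys.argv[1]
s=readout.sense(); print(s['clock'],s['eef_pos'].round(1),s['tcp_rot'].round(4),s['contact_force'].round(1),round(float(s['opening']),3))
for n in sys.argv[2:]:
    im,d,c=grab(n,n[0]+i)
    v,u=np.mgrid[0:400,0:640]; uv=np.c_[u.ravel(),v.ravel()]; dd=d.ravel(); m=dd>0
    P=pts(c,uv[m],dd[m]); C=im.reshape(-1,3)[m].astype(int)
    dark=(C.max(1)<75)
    a=-0.258; ex=np.array([np.cos(a),np.sin(a)]); ey=np.array([-ex[1],ex[0]])
    L=(P[:,:2]-[454,169]); X=L@ex; Y=L@ey; Z=P[:,2]
    def st(k,t):
        if k.sum()>5: print(n,t,k.sum(),'X',np.percentile(X[k],[1,50,99]).round(1),'Y',np.percentile(Y[k],[1,50,99]).round(1),'Z',np.percentile(Z[k],[1,50,98]).round(1))
    st((Z>55)&(Z<76)&(X<-40)&(X>-70)&(abs(Y)<40)&~dark,'rear saddle')
    st((Z>55)&(Z<76)&(X>38)&(X<62)&(abs(Y)<40)&~dark,'front saddle')
    st((Z>10)&(Z<25)&(X>-80)&(X<75)&(abs(Y)<45),'base')
    k=(Z>78)&(Z<140)&(X>-75)&(X<75)&(abs(Y)<18); st(k,'barrel')
    for x in range(-54,60,12):
        q=k&(abs(X-x)<6)
        if q.sum()>25: print('   ',x,q.sum(),'Y',np.percentile(Y[q],[2,98]).round(1),'Z',np.percentile(Z[q],[2,95]).round(1))
E
python3 chk.py 5 wrist side
```

```text
8.3 [455.6 171.1  78.5] [-3.1415e+00 -1.0000e-04  2.8869e+00] [ 0.3  0.5 -3. ] 0.384
wrist rear saddle 1017 X [-56.4 -50.  -42.4] Y [-27.  -20.   29.4] Z [57.5 72.5 75.1]
wrist front saddle 321 X [39.3 48.6 54.1] Y [-24.9 -19.6  29.2] Z [68.7 73.2 75.2]
wrist base 2346 X [-69.3 -64.1  16.7] Y [-33.6   1.6  36.1] Z [17.7 19.8 21.1]
wrist barrel 21028 X [-60.3 -23.8  22.7] Y [-17.1   0.7  17.5] Z [ 97.4 115.3 118.3]
    -54 3578 Y [-14.  17.] Z [105.5 117.5]
    -42 3254 Y [-13.9  17.1] Z [105.4 117.4]
    -30 3004 Y [-14.  17.] Z [105.8 117.7]
    -18 2706 Y [-13.8  17. ] Z [105.7 117.5]
    -6 3322 Y [-17.7  16.8] Z [101.3 128.7]
    6 2549 Y [-16.3  16.9] Z [105.8 117.6]
    18 1854 Y [-13.9  17.1] Z [105.6 117.4]
    30 129 Y [-15.3  17.8] Z [100.9 111.9]
side rear saddle 359 X [-55.9 -52.4 -41.7] Y [-23.7  11.6  30.4] Z [55.3 64.5 74.6]
side base 1108 X [-68.5 -49.9  62.7] Y [-29.7  29.2  37.9] Z [10.6 19.9 22.2]
side barrel 1181 X [-59.8 -29.6  14.3] Y [-17.    3.2  17.8] Z [ 87.8 114.8 126.5]
    -54 348 Y [-10.4  17.7] Z [ 86.9 117.5]
    -42 159 Y [-9.3 17.7] Z [107.6 117.9]
    -30 150 Y [-10.   17.6] Z [108.9 118. ]
    -18 146 Y [-9.1 17.6] Z [110.  118.1]
    -6 223 Y [-17.6  17.4] Z [ 99.8 131.8]
    6 128 Y [-14.5  14.2] Z [106.7 125.9]
```

View pics/s5.png

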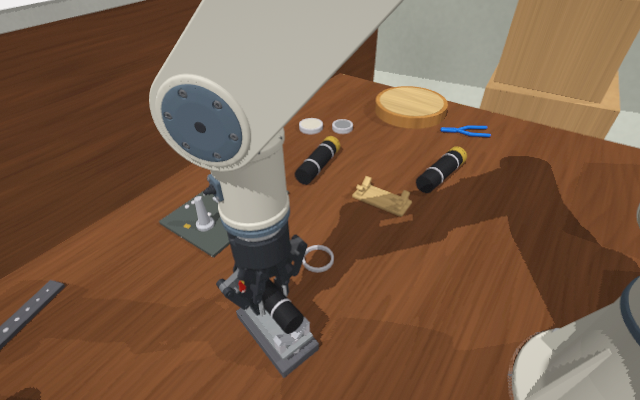

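View pics/w5.png

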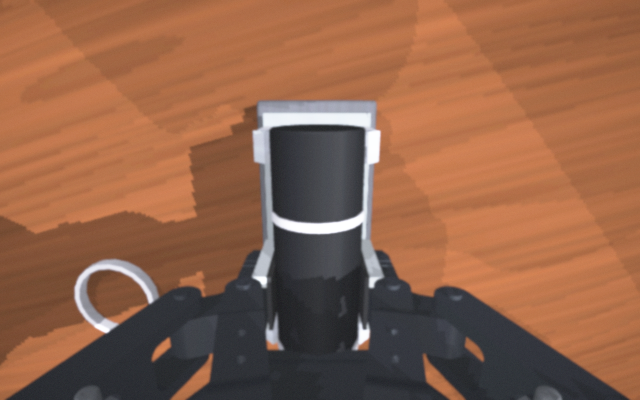

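Barrel and V are aligned across to about 0.3 mm and parallel, and the glass end is towards the post. Lowering slowly to just above seat height.

Emit:
play_rows([
  [255,[0.1,-0.03,0.4],[0,0,0]],
  [255,[0.1,-0.03,0.9],[0,0,0]],
  [255,[0.1,-0.03,1.4],[0,0,0]],
  [255,[0.1,-0.03,1.8],[0,0,0]],
  [255,[0.1,-0.03,2.1],[0,0,0]],
  [255,[0.1,-0.03,2.3],[0,0,0]],
  [255,[0.1,-0.03,2.4],[0,0,0]],
  [255,[0.1,-0.03,2.4],[0,0,0]],
  [255,[0.1,-0.03,2.4],[0,0,0]],
])

```text
clock: 9.15
eef_pos: [454.3, 170.9, 54.4]
tcp_rot: [-3.141, -0.0, 2.887]
contact_force: [-1.2, 0.4, -2.5]
opening: 0.386
```

```bash
python3 chk.py 6 wrist
```

```text
9.15 [454.3 170.9  54.4] [-3.1413e+00 -3.0000e-04  2.8868e+00] [-1.2  0.4 -2.5] 0.386
wrist rear saddle 2283 X [-61.6 -50.6 -42.4] Y [-27.   -0.5  29.2] Z [57.9 71.8 74.9]
wrist front saddle 396 X [38.7 39.7 40.8] Y [-23.4  20.6  26.3] Z [55.1 61.9 68.6]
wrist base 2667 X [-69.4 -64.5   9.9] Y [-33.6   1.   36. ] Z [12.4 19.7 21.1]
wrist barrel 27412 X [-61.4 -17.3  20.9] Y [-17.4   0.5  17.8] Z [ 80.5  92.1 139. ]
    -54 3553 Y [-14.5  16.8] Z [80.8 93.4]
    -42 3233 Y [-14.5  16.8] Z [81.1 93.4]
    -30 3004 Y [-14.5  16.9] Z [81.1 93.6]
    -18 5972 Y [-17.6  17.6] Z [ 82.3 138.8]
    -6 6485 Y [-16.9  17.8] Z [ 81.8 139. ]
    6 2624 Y [-16.8  17.9] Z [81.2 93.5]
    18 1709 Y [-14.5  17.2] Z [80.8 93.4]
    30 79 Y [-15.5  17.9] Z [79.7 86. ]
```

Emit:
play_rows([
  [255,[0,0,0.03],[0,0,0]],
  [255,[0,0,0.06],[0,0,0]],
  [255,[0,0,0.06],[0,0,0]],
  [255,[0,0,0.06],[0,0,0]],
], squeeze=20)

```text
clock: 9.53
eef_pos: [454.4, 170.9, 53.9]
tcp_rot: [-3.142, 0.0, 2.887]
contact_force: [-2.5, -2.0, 1.3]
opening: 0.385
```

Emit:
play_rows([
  [150,[0,0,0],[0,0,0]],
  [140,[0,0,0],[0,0,0]],
  [130,[0,0,0],[0,0,0]],
  [110,[0,0,0],[0,0,0]],
  [80,[0,0,0],[0,0,0]],
  [50,[0,0,0],[0,0,0]],
  [50,[0,0,0],[0,0,0]],
  [50,[0,0,0],[0,0,0]],
  [50,[0,0,0],[0,0,0]],
  [50,[0,0,0],[0,0,0]],
])

```text
clock: 10.37
eef_pos: [454.5, 171.0, 53.8]
tcp_rot: [3.142, 0.0, 2.887]
contact_force: [-0.5, -0.4, 0.6]
opening: 0.804
```

```bash
python3 chk.py 7 wrist
```

```text
10.3667 [454.5 171.   53.8] [3.1415 0.     2.8869] [-0.5 -0.4  0.6] 0.804
wrist rear saddle 2311 X [-61.4 -50.6 -42.4] Y [-27.    2.7  29.2] Z [58.4 71.8 75. ]
wrist front saddle 580 X [38.7 39.7 40.7] Y [-25.7  20.4  27.9] Z [55.2 62.3 68.3]
wrist base 3305 X [-69.4 -63.5  60.5] Y [-33.8   1.2  36. ] Z [17.4 19.8 21.1]
wrist barrel 25237 X [-61.3 -16.1  21.1] Y [-15.5   1.   17.3] Z [ 80.3  91.6 139. ]
    -54 3587 Y [-14.5  16.7] Z [80.9 93.1]
    -42 3271 Y [-14.6  16.7] Z [80.8 93.1]
    -30 3011 Y [-14.6  16.7] Z [81.  93.3]
    -18 3212 Y [-17.3  17.1] Z [ 81.  138.7]
    -6 7405 Y [-14.3  16.6] Z [ 82.6 139. ]
    6 2263 Y [-14.6  16.8] Z [80.7 93. ]
    18 1710 Y [-14.8  16.8] Z [80.6 93. ]
    30 81 Y [-15.7  17.5] Z [79.3 85.5]
```

View pics/w7.png

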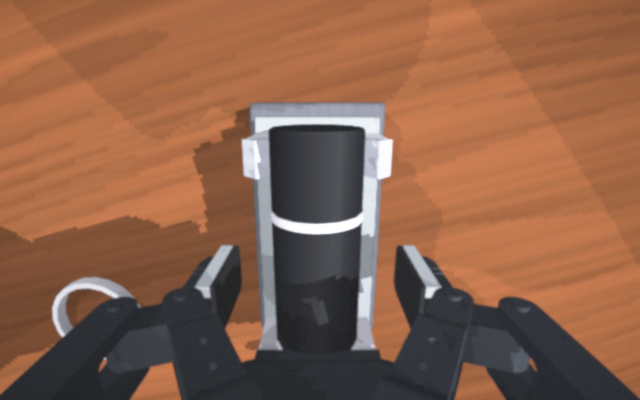

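The barrel sits in the V: its centre is at y 1.05 against 1.1 for the V, its top at 93.1 mm, and the fingers are clear of it. Next I'll retract, shut the fingers and approach from above.

Emit:
play_rows([
  [20,[0,0,-0.2],[0,0,0]],
  [0,[0,0,-1],[0,0,0]],
  [0,[0,0,-2.5],[0,0,0]],
  [0,[0,0,-4.5],[0,0,0]],
  [0,[0,0,-6.5],[0,0,0]],
  [0,[0,0,-7.5],[0,0,0]],
  [255,[0,0,-7.5],[0,0,0]],
  [255,[0,0,-7.5],[0,0,0]],
  [255,[0,0,-7.5],[0,0,0]],
  [255,[0,0,-7.5],[0,0,0]],
  [255,[0,0,-7.5],[0,0,0]],
  [255,[0,0,-7.5],[0,0,0]],
])

```text
clock: 11.42
eef_pos: [454.0, 170.8, 128.1]
tcp_rot: [-3.141, -0.001, 2.887]
contact_force: [0.4, -0.6, 0.8]
opening: 0.145
```

Emit:
play_rows([
  [255,[0,0,0],[0,0,0]],
  [255,[0,0,0],[0,0,0]],
  [255,[0,0,0],[0,0,0]],
  [255,[0,0,0],[0,0,0]],
  [255,[0,0,0],[0,0,0]],
])

```text
clock: 11.83
eef_pos: [454.5, 171.0, 128.8]
tcp_rot: [3.142, 0.0, 2.887]
contact_force: [0.2, -0.3, -0.2]
opening: 0.002
```

```bash
python3 chk.py 8 wrist side
```

```text
11.8333 [454.5 171.  128.8] [3.1416 0.     2.8868] [ 0.2 -0.3 -0.2] 0.002
wrist rear saddle 1004 X [-61.4 -50.5 -42.4] Y [-26.8   1.2  29.3] Z [56.3 71.9 75. ]
wrist front saddle 208 X [38.8 39.8 47.8] Y [-27.1 -22.8  29.6] Z [55.4 69.2 73.1]
wrist base 2257 X [-69.5 -32.   61.5] Y [-33.6   1.9  36.2] Z [15.1 19.8 21.2]
wrist barrel 7515 X [-61.2 -27.   13.8] Y [-15.    1.2  17.4] Z [ 80.1  90.8 137.6]
    -54 1332 Y [-14.3  16.8] Z [81.  93.2]
    -42 1280 Y [-14.6  17. ] Z [80.2 93.1]
    -30 1216 Y [-14.5  16.9] Z [81.  93.4]
    -18 1157 Y [-14.5  17. ] Z [80.5 93.2]
    -6 1403 Y [-14.1  16.7] Z [ 80.9 138.9]
    6 771 Y [-15.   17.1] Z [80.3 92.9]
    18 137 Y [-15.3  17.4] Z [79.7 89.4]
side rear saddle 222 X [-59.8 -52.2 -41.3] Y [-24.1  21.6  30.5] Z [55.3 70.3 74.8]
side front saddle 123 X [39.5 42.3 54.5] Y [17.  25.6 31.1] Z [55.1 69.  74.9]
side base 1112 X [-68.6 -50.7  63.7] Y [-29.6  29.2  37.9] Z [10.4 19.9 22.3]
side barrel 1343 X [-60.7 -15.2  54.5] Y [-12.2   7.1  17.8] Z [ 79.9  90.6 136.6]
    -54 200 Y [-11.2  17.7] Z [80.2 93.4]
    -42 158 Y [-12.2  17.4] Z [81.7 93.3]
    -30 151 Y [-11.3  17.4] Z [83.8 93.8]
    -18 143 Y [-11.7  17.2] Z [82.7 93.4]
    -6 193 Y [-10.4  17.2] Z [ 84.  139.4]
    6 135 Y [-11.7  17.4] Z [82.4 93.2]
    18 112 Y [-10.8  17.6] Z [83.2 93.3]
    30 81 Y [ 2.9 17.8] Z [83.7 93.6]
    42 77 Y [ 2.  17.6] Z [83.1 93.5]
    54 36 Y [10.3 17.9] Z [83.  90.7]
```

View pics/w8.png

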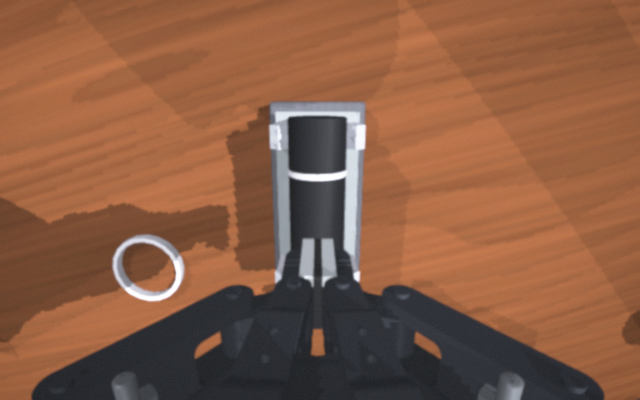

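View pics/s8.png

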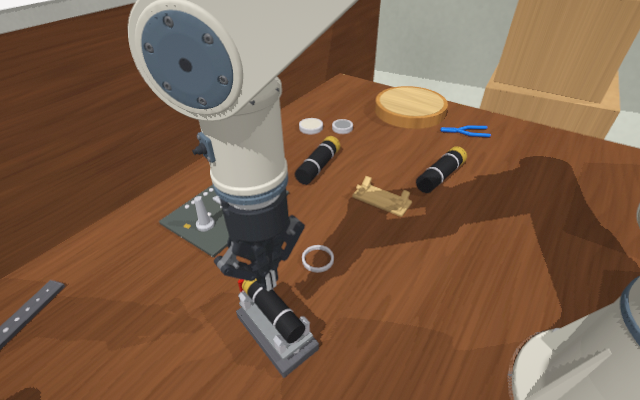

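The wrist view shows the shut fingers (column 318) centred over the seated barrel (column 318). Descending to just above contact.

Emit:
play_rows([
  [255,[0,0,0.5],[0,0,0]],
  [255,[0,0,1.2],[0,0,0]],
  [255,[0,0,2],[0,0,0]],
  [255,[0,0,2.7],[0,0,0]],
  [255,[0,0,3.1],[0,0,0]],
  [255,[0,0,3.3],[0,0,0]],
  [255,[0,0,3.4],[0,0,0]],
  [255,[0,0,3.45],[0,0,0]],
  [255,[0,0,3.5],[0,0,0]],
  [255,[0,0,3.55],[0,0,0]],
  [255,[0,0,3.55],[0,0,0]],
  [255,[0,0,3.55],[0,0,0]],
])

```text
clock: 12.93
eef_pos: [454.6, 171.0, 93.5]
tcp_rot: [3.141, 0.0, 2.887]
contact_force: [0.2, 0.4, -0.6]
opening: 0.001
```

Emit:
play_rows([
  [255,[0,0,0.05],[0,0,0]],
  [255,[0,0,0.1],[0,0,0]],
  [255,[0,0,0.15],[0,0,0]],
  [255,[0,0,0.2],[0,0,0]],
  [255,[0,0,0.2],[0,0,0]],
  [255,[0,0,0.2],[0,0,0]],
])

```text
clock: 13.43
eef_pos: [454.6, 171.0, 91.4]
tcp_rot: [3.141, 0.0, 2.887]
contact_force: [0.5, -0.3, 2.3]
opening: 0.003
```

Emit:
play_rows([
  [255,[0,0,0.05],[0,0,0]],
  [255,[0,0,0.1],[0,0,0]],
  [255,[0,0,0.15],[0,0,0]],
  [255,[0,0,0.2],[0,0,0]],
  [255,[0,0,0.25],[0,0,0]],
  [255,[0,0,0.3],[0,0,0]],
  [255,[0,0,0.35],[0,0,0]],
  [255,[0,0,0.4],[0,0,0]],
  [255,[0,0,0.45],[0,0,0]],
  [255,[0,0,0.5],[0,0,0]],
  [255,[0,0,0.52],[0,0,0]],
  [255,[0,0,0.52],[0,0,0]],
])

```text
clock: 14.43
eef_pos: [454.6, 171.0, 86.2]
tcp_rot: [3.141, 0.0, 2.887]
contact_force: [0.9, 0.5, 4.6]
opening: -0.001
```

Emit:
play_rows([
  [255,[0,0,0],[0,0,0]],
  [255,[0,0,0],[0,0,0]],
  [255,[0,0,0],[0,0,0]],
  [255,[0,0,0],[0,0,0]],
])

```text
clock: 14.77
eef_pos: [454.6, 171.0, 86.2]
tcp_rot: [3.141, 0.0, 2.887]
contact_force: [1.3, 0.1, 3.9]
opening: -0.002
```

```bash
python3 chk.py 9 wrist side; python3 chk.py 9b
```

```text
14.7667 [454.6 171.   86.2] [3.1415e+00 2.0000e-04 2.8868e+00] [1.3 0.1 3.9] -0.002
wrist rear saddle 1504 X [-61.4 -50.3 -42.2] Y [-26.9  11.1  29.1] Z [58.5 65.4 74.7]
wrist base 3171 X [-69.  -29.8  56.2] Y [-33.6   1.3  36.2] Z [17.9 19.8 21.2]
wrist barrel 13168 X [-60.8 -14.1  48.7] Y [-15.4   1.3  15.1] Z [ 78.5  85.9 138.5]
    -54 1798 Y [-12.3  14.6] Z [78.7 86.3]
    -42 1672 Y [-12.2  14.5] Z [78.8 86.4]
    -30 1605 Y [-12.5  14.6] Z [79.  86.6]
    -18 2871 Y [-12.3  14.9] Z [ 79.4 138.7]
    -6 3993 Y [-16.4  14.9] Z [ 79.7 136.3]
    6 671 Y [-2.6  5.7] Z [122.8 137.9]
    42 149 Y [-1.1  4.5] Z [84.9 87.2]
    54 149 Y [-1.1  4.6] Z [85.1 87.2]
side rear saddle 174 X [-56.2 -50.8 -41.1] Y [-24.7  21.6  30.6] Z [55.4 65.  68.8]
side front saddle 54 X [39.6 41.1 53.1] Y [19.  27.  31.3] Z [55.8 62.6 67.9]
side base 977 X [-68.6 -50.2  63.4] Y [-30.5  30.5  38. ] Z [10.5 19.9 22.3]
side barrel 1163 X [-60.5 -14.6  51.2] Y [-14.5   6.3  17.6] Z [ 78.4  85.3 138.1]
    -54 151 Y [-9.7 16.6] Z [78.9 86.5]
    -42 150 Y [-10.3  16.7] Z [78.6 86.7]
    -30 138 Y [-9.6 17. ] Z [79.1 86.8]
    -18 159 Y [-9.9 17. ] Z [ 78.7 132.9]
    -6 434 Y [-15.8  17.4] Z [ 80.  137.5]
    6 57 Y [-9.5 17.7] Z [ 78.5 139.1]
14.8667 [454.6 171.   86.2] [3.1414e+00 2.0000e-04 2.8868e+00] [2.  1.2 3.6] -0.002
```

View pics/s9.png

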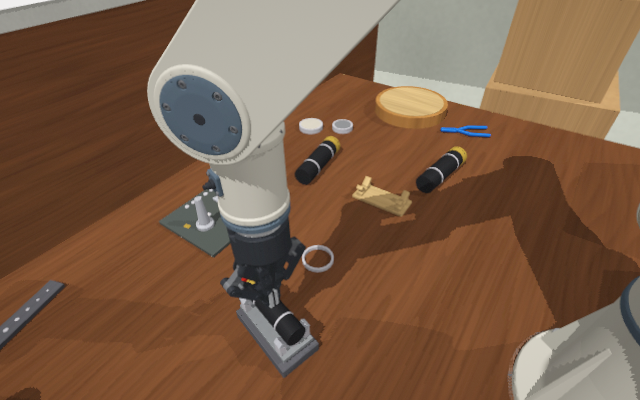

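View pics/w9.png

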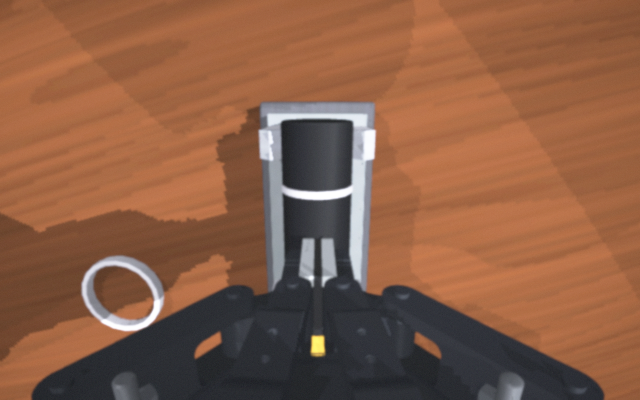

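The barrel top and the saddles have both sunk about 6.7 mm. The barrel is level and centred, and the push is steady at about 4 N. Handing in.

```bash
python3 -c "
from rig import r; print(r.sign_off())"
```

```text
the job is handed in; nothing more can be done
None
```

I lifted the barrel off its stand and laid it in the V-rest with the glass end towards the red post, then let go. I then pressed on its top with shut fingertips and handed the job in while still pressing, at about 15 s of the 48 s allowed.

- **Placing:** after release the barrel was centred within about 0.2 mm across and 1 to 2 mm along the V. It lay parallel to the V, with its top at 93.1 mm against a nominal 93 mm, so the rest was still up.
- **Pressing:** the barrel top and the saddles both sank 6.5–6.7 mm, the barrel stayed level and did not shift, and the arm was still. The measured push was about 3.6–4.6 N, slightly under the expected 5 N; the force readings vary by about 1 N.
- **Bystanders:** I saw nothing touch the dish, mandrel, bangle or tweezers. I did not measure their positions again at the end.
- **Along the way:**
    - The first transport move stopped 26 mm too far along the V because I gave the shift in the turned tool frame. I corrected it before lowering.
    - The arm's reading and the cameras differed by about 1 mm across the V, so I centred by the wrist view.

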